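# Find the left-hand jigger stud in the test nuts and mark it

### The arm

A 6-joint arm with a two-finger parallel gripper is mounted at the origin on the work surface. World frame = base frame: x ahead of the robot, y to its left, z up, the work surface at z = 0. Lengths are in m, angles in rad, forces in N, time in s.
With the tool pointing down it reaches from about 0.325 to 0.9 m from the base axis. Payload 6.1 kg.
Tool frame: the origin (TCP) lies midway between the tips of the shut fingers; the grasp point (between the pads) lies 19 mm behind it; z points along the fingers, y is the direction in which the jaws open and shut (so a half turn about z gives the same grasp; the last joint's range is limited). The gripper opens to 85 mm and grips with 20 to 120 N. Pads are 22 mm wide; open, the fingers measure 114 mm over their backs; the gripper's body (76 mm by 85 mm) begins 54 mm behind the grasp point. The pads swing forward as they close: fully open they stand 13 mm farther back than shut.
Start: joints at [1.053, 0.22, 1.526, -0, 1.395, -0.126], TCP at [0.239, 0.578, 0.231] pointing down, gripper open.
Joint ranges: [-2.98, 2.98], [-0.91, 2.08], [0.09, 2.57], [-1.24, 4.39], [0.2, 2.65], [-2.68, 2.68]. Speed limits (rad/s): [2.57, 2.57, 3.01, 3.14, 3.14, 3.14].

### API

Orientations are given as a unit quaternion [x, y, z, w].
In Python, from cell import arm gives the robot as it stands.
- The arm moves only by the shell command python3 -m inch 'ROWS' [FORCE]. ROWS is JSON, a list of rows, each a list of 5 numbers: the shift along the tool's x, y, z in units of 25 mm (1.0 is 25 mm), then the turn about the tool's z in units of 6 degrees (1.0 is 6 degrees), then the finger opening in mm, from 0 to 85.4. A call has 1 to 20 rows; each row shifts and turns the pose as measured when the row begins, along the tool's axes as they then stand; what a row does not reach is not made up. A row lasts 1/12 s, in which the tool goes at most 41.7 mm and 7.16 degrees, less where a joint would pass 70% of its speed; a pose out of reach is approached as far as the arm can. A call is refused whole if a number of a shift passes 1 or a number of a turn 1, either way. A call with a gripper value outside its range is refused whole. The fingers move at their own pace and stop on an object; FORCE is the grip in N (left out, the last holds). Time passes only in rows, so rows that do not move let the fingers close. It gives the time, the measured TCP pose, the force and the opening at its end, in the units of the state.
- arm.get_obs(): the state, without advancing time (a new reading comes with each control period).
- arm.snapshot(name): name is "side" or "top" or "wrist"; returns a dict with "img" (420x560x3 uint8, red, green, blue), "z_map" (420x560 float32, m along the optical axis (not along the pixel's ray), 0 where there is no reading), "K" (3x3 intrinsics, pixels), "rvec" (rotation vector, rad) and "tvec" (3), from world to camera coordinates, as OpenCV has them. Camera axes: x right, y down, z forward; pixel columns grow to the right and rows downward; lengths in m; the calibration is good to about 2 mm. A picture is of the moment at which its call begins.
- arm.hand_in(): hands the job in, once; it reports no verdict.
The state is a dict: "time": time; "joint_positions": joint angles; "qd": joint speeds; "effort": joint torques, N m; "eef_pos": TCP position; "eef_rot": TCP orientation; "wrist_force": force on the tool from outside, world axes, zero at the start; "torque": the same for the moment, N m; "finger_gap": finger opening in m.
Only numpy, scipy, OpenCV 4.12 (cv2) and the standard library are available. Lean on these libraries where they do the work, as an engineer would, in place of code of your own. Each camera call takes 0.05 s, during which the arm holds its last target.

### The job

Two jigger clamp studs stand in test nuts, one right-hand and one left-hand. Try both by turning each T-bar head about 60 degrees clockwise (seen from above) and leave them turned: the stud that rises is the left-hand one. Then stand the red thread cap upright in the white dish on that stud's plate and let go, leaving the green and yellow caps where they are.

Things in the scene. Friction and masses are not known exactly. Their poses are not given: they have to be found in the camera images.
- head_a (a point): Centre of the flat steel T-bar head on a brass-threaded jigger stud standing in a test nut. Bar 60 mm long (x axis), 14 mm thick (y axis: pinch across it from above), 30 mm tall (z up); centre starts 91 mm above the bench, 79 mm above its station's dish. Below it a 28 mm thick four-start screw enters a hexagonal nut (46 mm across, top 36 mm above the bench) on a fixed steel plate.
- head_b (a point): The T-bar head centre of the other stud, which looks and measures as head_a; the two stations change places, and which one is left-hand must be found by turning.
- stud_a (a joint): Turn of stud a in its test nut in rad: 0 at the start, growing clockwise seen from above; stops at 1.7 either way. As it turns clockwise a right-hand stud sinks and a left-hand stud rises, by 7.6 mm per rad (lead 48 mm a turn). Turning takes about 0.1 N m; it stays where it is left.
- stud_b (a joint): Turn of stud b in its test nut in rad: 0 at the start, growing clockwise seen from above; stops at 1.7 either way. As it turns clockwise a right-hand stud sinks and a left-hand stud rises, by 7.6 mm per rad (lead 48 mm a turn). Turning takes about 0.1 N m; it stays where it is left.
- dish_a (a point): Centre of the floor of the white round marking dish on the plate of the station of stud a, 110 mm from that stud's axis, towards the robot. Floor 12 mm above the bench, inner diameter 74 mm, rim 5 mm above the floor.
- dish_b (a point): Centre of the floor of the white round marking dish on the plate of the station of stud b, 110 mm from that stud's axis, towards the robot. Floor 12 mm above the bench, inner diameter 74 mm, rim 5 mm above the floor.
- capmid_red (a point): Centre (25 mm up) of the red plastic thread cap, an upright cylinder 36 mm across and 50 mm tall, about 50 g, standing loose on the bench in the lane between the two stations.
- capmid_green (a point): Centre (25 mm up) of the green plastic thread cap, an upright cylinder 36 mm across and 50 mm tall, about 50 g, standing loose on the bench in the lane between the two stations.
- capmid_yellow (a point): Centre (25 mm up) of the yellow plastic thread cap, an upright cylinder 36 mm across and 50 mm tall, about 50 g, standing loose on the bench in the lane between the two stations.
Mind the look-alikes: they are no part of the job. What is shaped like the part that bears capmid_red but purple is not meant. What is shaped like the part that bears head_a but blue is not meant.

How it is judged:
On the way, in this order (a step that is already met when the one before it is completed fails the run):
1. both studs have been turned clockwise by more than 0.6 rad (value of joint each of stud_a, stud_b above 0.6 rad), for 0.2 s.
2. the red cap stands in the dish of the stud that rose (((z of head_a in the frame of dish_a above 0.082 m and horizontal distance between capmid_red and dish_a below 0.02 m and z of capmid_red in the frame of dish_a between 0.018 and 0.031 m and angle between capmid_red's own z axis and vertical below 0.17 rad) or (z of head_b in the frame of dish_b above 0.082 m and horizontal distance between capmid_red and dish_b below 0.02 m and z of capmid_red in the frame of dish_b between 0.018 and 0.031 m and angle between capmid_red's own z axis and vertical below 0.17 rad))), for 0.2 s.
At the end, for the whole second after the job is handed in: Both studs are still turned more than 0.55 rad clockwise; the red cap stands in the dish of the stud that rose (head more than 82 mm above its dish floor): within 20 mm of the dish's centre, on its floor (cap centre 18 to 31 mm above it), within 0.17 rad of upright, and released (value of joint each of stud_a, stud_b above 0.55 rad and ((z of head_a in the frame of dish_a above 0.082 m and horizontal distance between capmid_red and dish_a below 0.02 m and z of capmid_red in the frame of dish_a between 0.018 and 0.031 m and angle between capmid_red's own z axis and vertical below 0.17 rad) or (z of head_b in the frame of dish_b above 0.082 m and horizontal distance between capmid_red and dish_b below 0.02 m and z of capmid_red in the frame of dish_b between 0.018 and 0.031 m and angle between capmid_red's own z axis and vertical below 0.17 rad))); the robot touches nothing.
It fails at once if the green cap is moved more than 25 mm (distance of capmid_green from where it was at the start of the episode above 0.025 m).
It fails at once if the yellow cap is moved more than 25 mm (distance of capmid_yellow from where it was at the start of the episode above 0.025 m).
It also fails if it takes over 59 s, if anything falls off the work surface, if the arm or the gripper's body presses on something with over 40 N, if the wrist force passes 120 N, or if a joint passes its speed limit or range.

## Working session

There is one attempt and no reset: what is moved stays moved. The work goes in short steps, Python scripts to look and compute and a shell command to move; the robot and the scene stay as the last step left them, time stands still between calls to the robot, and variables do not carry over. Pictures are saved under pics/ and viewed, and the job is handed in when it is done.

```bash
ls; mkdir -p pics; cat > h.py <<'E'
import numpy as np,cv2
from cell import arm
def snap(n,f=None):
    s=arm.snapshot(n)
    if f: cv2.imwrite('pics/'+f,s['img'][:,:,::-1])
    return s
def cam(s):
    R=cv2.Rodrigues(np.array(s['rvec'],float))[0];t=np.array(s['tvec'],float).ravel();return R,t,np.array(s['K'],float)
def ray(s,u,v):
    R,t,K=cam(s);d=R.T@np.linalg.inv(K)@np.array([u,v,1.]);return -R.T@t,d
def onz(s,u,v,z):
    c,d=ray(s,u,v);return c+d*(z-c[2])/d[2]
def pmap(s):
    R,t,K=cam(s);z=s['z_map'];v,u=np.indices(z.shape)
    p=np.stack([u,v,np.ones_like(u)],-1)@np.linalg.inv(K).T*z[...,None]
    return (p-t)@R
E
python3 - <<'E'
from h import *
o=arm.get_obs();print({k:np.round(v,3) for k,v in o.items()})
for n in ['side','top','wrist']:
    s=snap(n,n+'0.png');np.savez('/tmp/'+n+'0.npz',**s);R,t,K=cam(s);print(n,np.round(-R.T@t,3),np.round(R[2],2),K[0,0])
E
```

```text
pics
{'time': np.float64(0.0), 'joint_positions': array([ 1.053,  0.221,  1.528, -0.   ,  1.395, -0.126]), 'qd': array([-0.001, -0.001,  0.001,  0.001, -0.001, -0.001]), 'effort': array([ 1.0000e-03, -4.9689e+01, -3.8940e+01,  0.0000e+00,  1.1000e-02,
       -0.0000e+00]), 'eef_pos': array([0.238, 0.577, 0.23 ]), 'eef_rot': array([ 0.195,  0.981, -0.001, -0.   ]), 'wrist_force': array([-0.069, -0.364,  0.601]), 'torque': array([ 0.02 , -0.011,  0.006]), 'finger_gap': np.float64(0.085)}
side [0.37  0.532 0.7  ] [ 0.16 -0.65 -0.74] 419.8258837541675
top [ 0.289 -0.022  1.083] [ 0.19  0.02 -0.98] 439.43153876737375
wrist [0.174 0.603 0.373] [ 0.25 -0.11 -0.96] 362.90088782631045
```

View pics/top0.png

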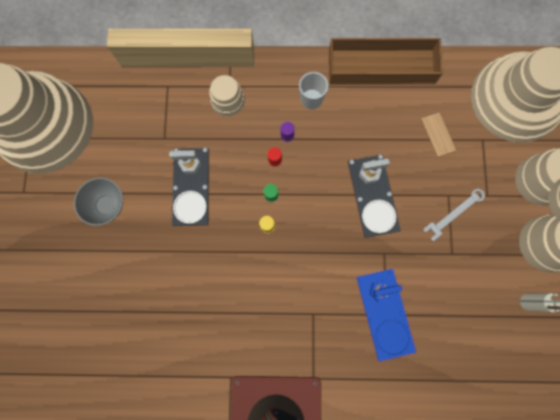

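View pics/side0.png

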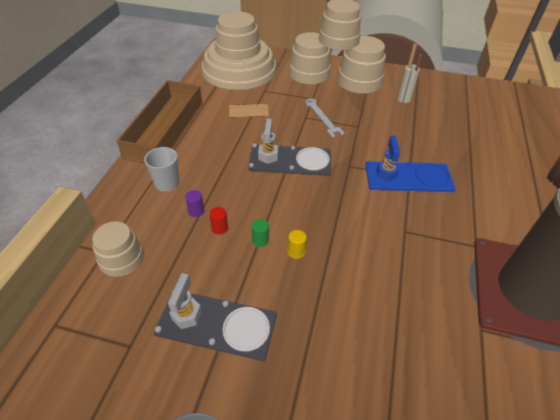

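View pics/wrist0.png

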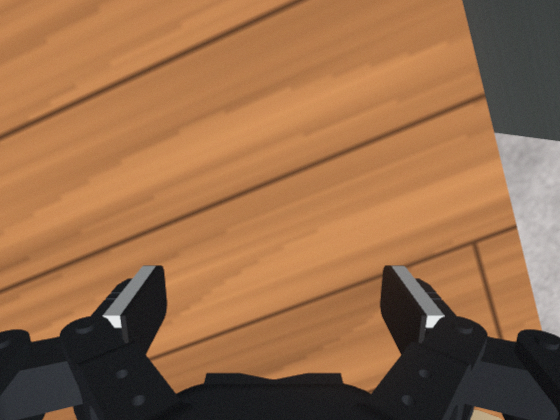

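Top view: the steel T-bar heads are at (182,154) and (376,164). The blue look-alike station is at (385,300). The caps are purple (288,131), red (275,156), green (270,191) and yellow (267,223), and the white dishes are at (190,207) and (379,216). The side view shows the same layout, with the steel heads at (180,292) and (268,133). The wrist view shows only bare bench.

```bash
cat >> h.py <<'E'
def comps(m,amin=15):
    n,l,st,c=cv2.connectedComponentsWithStats(m.astype(np.uint8))
    return [(l==i) for i in range(1,n) if st[i,4]>=amin]
E
python3 - <<'E'
from h import *
crops=[]
for n in ['top','side']:
    s=dict(np.load(f'/tmp/{n}0.npz'));P=pmap(s);img=s['img'];hsv=cv2.cvtColor(img,cv2.COLOR_RGB2HSV)
    H,S,V=[hsv[...,i].astype(int) for i in range(3)]
    print(n)
    masks={'red':((H<5)|(H>175))&(S>200)&(V>120),'green':(H>50)&(H<75)&(S>150),'yellow':(H>22)&(H<32)&(S>200)&(V>150),'purple':(H>125)&(H<150)&(S>120),'white':(S<25)&(V>200)}
    for k,m in masks.items():
        for c in comps(m,40):
            p=P[c];v,u=np.nonzero(c)
            if p[:,0].max()>0.9 or abs(p[:,1]).max()>0.5: continue
            top=p[:,2]>np.percentile(p[:,2],95)-0.006
            print(k,'px',u.mean().round(1),v.mean().round(1),len(p),'mean',p.mean(0).round(3),'z',np.percentile(p[:,2],[5,95]).round(3),'topc',p[top].mean(0).round(3),'ext',np.ptp(p,axis=0).round(3))
    # steel heads: grey & height .08-.11
    m=(S<60)&(P[...,2]>.075)&(P[...,2]<.112)&(P[...,0]>.3)&(P[...,0]<.85)&(abs(P[...,1])<.35)
    for c in comps(m,20):
        p=P[c];v,u=np.nonzero(c)
        t=c&(P[...,2]>np.percentile(p[:,2],90)-.005);q=P[t];vt,ut=np.nonzero(t)
        rect=cv2.minAreaRect((q[:,:2]*1000).astype(np.float32))
        print('head px',u.mean().round(1),v.mean().round(1),len(p),'z',np.percentile(p[:,2],[5,50,95]).round(3),len(q),'rect(mm)',np.round(rect[0],1),np.round(rect[1],1),round(rect[2],1),'med z',np.median(q[:,2]))
s=dict(np.load('/tmp/top0.npz'))['img'][:,:,::-1]
a=cv2.resize(s[120:245,150:290],None,fx=4,fy=4,interpolation=2);cv2.imwrite('pics/c1.png',a)
a=cv2.resize(s[130:245,330:420],None,fx=4,fy=4,interpolation=2);cv2.imwrite('pics/c2.png',a)
E
```

```text
top
purple px 286.9 131.0 187 mean [ 0.694 -0.02   0.042] z [0.014 0.052] topc [ 0.698 -0.021  0.049] ext [0.032 0.03  0.05 ]
white px 189.7 206.8 712 mean [0.504 0.22  0.016] z [0.008 0.016] topc [0.503 0.22  0.018] ext [0.254 0.28  1.078]
white px 378.7 216.0 766 mean [ 0.485 -0.247  0.015] z [0.008 0.016] topc [ 0.485 -0.247  0.016] ext [0.234 0.265 1.077]
head px 314.0 84.7 153 z [0.076 0.079 0.082] 135 rect(mm) [799.2 -84.6] [69.7 70.9] 46.6 med z 0.0789088922693428
head px 183.4 155.3 248 z [0.077 0.103 0.108] 142 rect(mm) [613.4 223.6] [13.1 58.6] 0.7 med z 0.10449768503128011
head px 375.3 165.1 240 z [0.077 0.103 0.107] 138 rect(mm) [ 592.2 -228.4] [13.5 57.8] 11.3 med z 0.10444299927431482
side
green px 259.3 231.7 303 mean [0.535 0.028 0.039] z [0.009 0.052] topc [0.536 0.022 0.05 ] ext [0.03  0.031 0.051]
head px 267.7 131.4 194 z [0.076 0.101 0.107] 95 rect(mm) [ 590.1 -227.2] [12.7 59.4] 10.7 med z 0.10566167977987191
head px 160.5 157.7 218 z [0.075 0.079 0.082] 185 rect(mm) [796.9 -84.3] [70.7 70.1] 60.4 med z 0.07968042255951242
head px 179.6 293.3 554 z [0.076 0.102 0.108] 270 rect(mm) [612.1 224.7] [13.5 59.3] 1.4 med z 0.1061562606796882
```

View pics/c1.png

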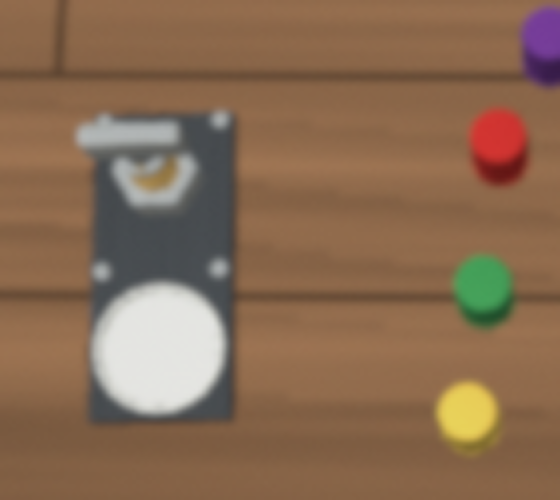

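View pics/c2.png

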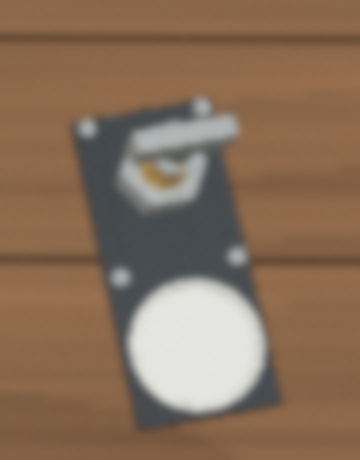

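```bash
python3 - <<'E'
from h import *
S={n:dict(np.load(f'/tmp/{n}0.npz')) for n in ['top','side']}
px={'top':{'red':(275,153),'green':(270,189),'yellow':(267,222)},'side':{'red':(218,222),'green':(261,232),'yellow':(297,243)}}
for n,s in S.items():
    P=pmap(s);hsv=cv2.cvtColor(s['img'],cv2.COLOR_RGB2HSV).astype(int)
    for k,(u,v) in px[n].items():
        h=hsv[v,u];dh=abs(hsv[...,0]-h[0]);dh=np.minimum(dh,180-dh)
        m=(dh<6)&(hsv[...,1]>140)
        uu=np.indices(m.shape);m&=(abs(uu[1]-u)<22)&(abs(uu[0]-v)<22)
        p=P[m];z95=np.percentile(p[:,2],95);t=m&(P[...,2]>z95-.004)
        c,r=cv2.minEnclosingCircle((P[t][:,:2]*1000).astype(np.float32))
        print(n,k,h,m.sum(),'ztop',np.median(P[t][:,2]).round(4),'c',np.round(c,1),'r',round(r,1),'mean',P[t].mean(0).round(4))
    m=(hsv[...,1]<30)&(hsv[...,2]>195)&(P[...,2]<.03)&(P[...,2]>0)&(abs(P[...,1])<.35)&(P[...,0]>.4)&(P[...,0]<.6)
    for c in comps(m,200):
        q=P[c];cc,r=cv2.minEnclosingCircle((q[:,:2]*1000).astype(np.float32))
        v,u=np.nonzero(c)
        print(n,'dish px',u.mean().round(1),v.mean().round(1),'mean',q.mean(0).round(4),'circ',np.round(cc,1),round(r,1),'medz',np.median(q[:,2]).round(4))
    m=(hsv[...,1]<60)&(P[...,2]>.098)&(P[...,2]<.115)&(P[...,0]>.5)&(P[...,0]<.68)&(abs(P[...,1])<.3)
    for c in comps(m,20):
        q=P[c][:,:2]*1000
        vx,vy,_,_=cv2.fitLine(q.astype(np.float32),cv2.DIST_L2,0,.01,.01).ravel()
        print(n,'bar dir deg',np.degrees(np.arctan2(vy,vx)).round(1),'rect',cv2.minAreaRect(q.astype(np.float32)))
t=S['top']['img'][:,:,::-1];a=S['side']['img'][:,:,::-1]
cv2.imwrite('pics/c3.png',np.hstack([cv2.resize(t[115:235,230:310],(320,480),interpolation=2),cv2.resize(a[180:270,170:320],(480,288),interpolation=2)[:,:].copy() if 0 else cv2.copyMakeBorder(cv2.resize(a[180:270,170:320],(460,276)),0,204,0,0,cv2.BORDER_CONSTANT)]))
E
```

```text
top red [  1 195 208] 238 ztop 0.0494 c [469.1  -5.4] r 180.5 mean [0.6292 0.0099 0.0575]
top green [ 67 146 159] 126 ztop 0.0499 c [4.198e+02 1.000e-01] r 132.2 mean [0.5291 0.0169 0.0801]
top yellow [ 25 157 232] 229 ztop 0.049 c [382.9   3.1] r 96.9 mean [0.457  0.0245 0.068 ]
top dish px 189.6 206.8 mean [0.5048 0.2213 0.0119] circ [504.5 220.5] 38.9 medz 0.0118
top dish px 378.7 216.1 mean [ 0.485  -0.248   0.0121] circ [ 484.3 -247.7] 39.5 medz 0.012
top bar dir deg -88.5 rect ((613.6085205078125, 224.01751708984375), (14.261765480041504, 59.46379470825195), 1.237034559249878)
top bar dir deg -79.1 rect ((592.230224609375, -227.9320526123047), (14.979571342468262, 58.680198669433594), 9.884587287902832)
side red [  2 225 161] 442 ztop 0.0503 c [503.8 262.6] r 300.4 mean [0.6259 0.0207 0.0615]
side green [ 66 166 123] 342 ztop 0.0504 c [536.6  21. ] r 15.9 mean [0.5364 0.0212 0.0504]
side yellow [ 24 243 206] 495 ztop 0.0501 c [416.  270.9] r 264.7 mean [0.457  0.0351 0.0597]
side bar dir deg -79.7 rect ((589.9581298828125, -226.63943481445312), (12.729695320129395, 60.55670928955078), 10.723806381225586)
side bar dir deg -88.7 rect ((612.0407104492188, 224.78884887695312), (13.565057754516602, 59.462432861328125), 1.3277891874313354)
```

View pics/c3.png

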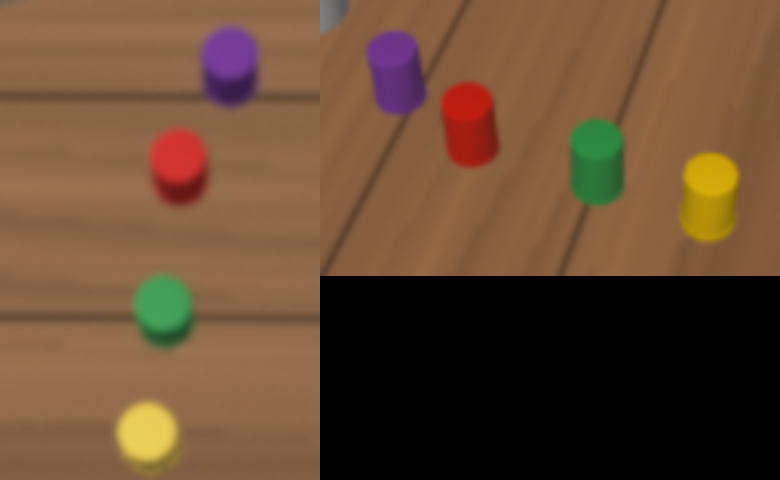

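Red at top (275,153) and side (218,222) is the meant cap. Purple at top (288,131) and side (195,203) is its look-alike, and green and yellow must stay. The crop confirms red as the second of the four along the lane. The heads agree between both views: left (0.613, 0.224), top z 0.105; right (0.591, -0.227), top z 0.105. Moving to the left stud first.

```bash
python3 -m inch '[[-0.93,-0.35,0,1,85],[-0.97,-0.25,0,1,85],[-0.98,-0.15,0,1,85],[-1,-0.05,0,1,85],[-1,0.05,0,1,85],[-0.98,0.16,0,1,85],[-0.96,0.26,0,1,85],[-0.93,0.36,0,1,85],[-0.88,0.46,0,1,85],[-0.83,0.55,0,1,85],[-0.77,0.63,0,1,70],[-0.7,0.7,0,0,60]]'
cat > go.py <<'E'
import sys
from h import *
from scipy.spatial.transform import Rotation as Ro
# go.py x y z yaw : remaining shift in tool units
o=arm.get_obs();R=Ro.from_quat(o['eef_rot']).as_matrix();t=np.array(list(map(float,sys.argv[1:4])))
d=R.T@(t-o['eef_pos']);yaw=np.degrees(np.arctan2(R[1,1],R[0,1]))
print('t',round(float(o['time']),2),'pos',o['eef_pos'].round(4),'yaw',yaw.round(1),'tilt',R[2,2].round(4),'units xyz',(d/.025).round(2),'turn units',((yaw-float(sys.argv[4]))/6).round(2),'F',np.round(o['wrist_force'],1),'M',np.round(o['torque'],2),'gap',round(float(o['finger_gap'])*1000,1),'q6',o['joint_positions'][5].round(2))
E
python3 go.py .6128 .2244 .130 1.4
```

```text
time: 1.15
eef_pos: [0.4543, 0.3609, 0.225]
eef_rot: [0.715, 0.699, -0.005, -0.001]
wrist_force: [-0.6, -0.2, 0.4]
finger_gap: 0.0634
t 1.15 pos [0.4543 0.3609 0.225 ] yaw -1.3 tilt -1.0 units xyz [-5.3   6.49  3.78] turn units -0.44 F [-0.6 -0.2  0.4] M [-0.03 -0.01  0.  ] gap 63.4 q6 0.56
```

```bash
python3 -m inch '[[-0.75,0.95,0.5,0,60],[-0.75,0.95,0.5,0,60],[-0.75,0.95,0.5,0,60],[-0.75,0.95,0.5,-0.4,60],[-0.75,0.95,0.5,0,60],[-0.75,0.95,0.5,0,60]]' >/dev/null; python3 go.py .6128 .2244 .130 1.4
```

```text
t 1.65 pos [0.6015 0.2417 0.1498] yaw 1.3 tilt -1.0 units xyz [-0.7   0.44  0.79] turn units -0.02 F [0.4 0.5 0.4] M [ 0.05 -0.05  0.04] gap 60.1 q6 0.24
```

```bash
python3 -m inch '[[-0.55,0.35,0.5,0,50],[-0.1,0.1,0.3,0,45],[0,0,0,0,45]]' >/dev/null; python3 go.py .6128 .2244 .086 1.4; python3 - <<'E'
from h import *
s=snap('wrist','w1.png')
E
```

```text
t 1.9 pos [0.6157 0.2191 0.1241] yaw 0.9 tilt -1.0 units xyz [ 0.22 -0.1   1.52] turn units -0.08 F [-0.2  0.  -0.7] M [0.04 0.03 0.04] gap 44.8 q6 0.21
```

View pics/w1.png

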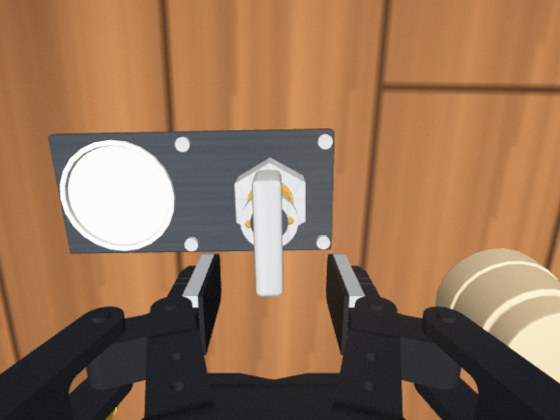

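The wrist view shows the bar at (268,235), centred between the fingers and parallel to the pads. Next I descend and pinch.

```bash
python3 -m inch '[[0.2,-0.1,0.5,-0.1,45],[0,0,0.5,0,40],[0,0,0.4,0,40],[0,0,0,0,40]]' 30 >/dev/null; python3 go.py .6128 .2244 .086 1.4;  python3 -m inch '[[0,0,0,0,5],[0,0,0,0,5],[0,0,0,0,5],[0,0,0,0,5],[0,0,0,0,5]]' 30 >/dev/null; python3 go.py .6128 .2244 .086 1.4
```

```text
t 2.28 pos [0.6106 0.2294 0.089 ] yaw 1.8 tilt -1.0 units xyz [-0.2   0.08  0.12] turn units 0.07 F [-0.1 -0.4  0.2] M [ 0.02 -0.01 -0.01] gap 39.8 q6 0.21
t 2.7 pos [0.6117 0.231  0.0887] yaw 2.0 tilt -1.0 units xyz [-0.26  0.04  0.11] turn units 0.11 F [ 0.7 -0.5 -2.9] M [ 0.01 -0.06  0.01] gap 13.3 q6 0.21
```

```bash
python3 -m inch '[[0,0,0,0,22],[-0.25,0,0,0,22],[0,0,0,0,22],[0,0,0,0,22]]' 30 >/dev/null; python3 go.py .6128 .2244 .086 1.4
```

```text
t 3.03 pos [0.6122 0.2247 0.0906] yaw 2.1 tilt -1.0 units xyz [-0.01  0.02  0.18] turn units 0.11 F [-0.1  0.1 -0.4] M [-0.02  0.03  0.01] gap 22.0 q6 0.2
```

```bash
python3 -m inch '[[0,0,0.15,0,5],[0,0,0,0,5],[0,0,0,0,5],[0,0,0,0,5]]' 30 >/dev/null; python3 go.py .6128 .2244 .086 1.4;  python3 -m inch '[[0,0,0,1,5],[0,0,0,1,5],[0,0,0,1,5]]' 30 ; python3 go.py .6128 .2244 .086 -60
```

```text
t 3.37 pos [0.6128 0.2247 0.089 ] yaw 2.0 tilt -1.0 units xyz [-0.01 -0.    0.12] turn units 0.1 F [ 0.2 -0.4  0.5] M [-0.06  0.01 -0.08] gap 13.2 q6 0.2
time: 3.62
eef_pos: [0.6124, 0.2247, 0.0867]
eef_rot: [0.801, 0.598, 0.0, 0.002]
wrist_force: [1.2, 0.5, -2.4]
finger_gap: 0.0132
t 3.62 pos [0.6124 0.2247 0.0867] yaw -16.5 tilt -1.0 units xyz [-0.01  0.02  0.03] turn units 7.25 F [ 1.2  0.5 -2.4] M [ 0.09 -0.27  0.1 ] gap 13.2 q6 0.52
```

A slight downward pull with z drifting down suggests this stud is sinking. I keep turning and follow it gently.

```bash
python3 -m inch '[[0,0,0.03,1,5],[0,0,0.03,1,5],[0,0,0.03,1,5],[0,0,0.03,1,5]]' 30 ; python3 go.py .6128 .2244 .086 -60
```

```text
time: 3.95
eef_pos: [0.6124, 0.2248, 0.0833]
eef_rot: [0.912, 0.409, 0.0, 0.002]
wrist_force: [-1.2, -0.8, 0.7]
finger_gap: 0.0133
t 3.95 pos [0.6124 0.2248 0.0833] yaw -41.7 tilt -1.0 units xyz [-0.    0.02 -0.11] turn units 3.05 F [-1.2 -0.8  0.7] M [-0.03  0.25  0.06] gap 13.3 q6 0.96
```

```bash
python3 -m inch '[[0,0,0.03,1,5],[0,0,0.03,1,5],[0,0,0.03,1,5],[0,0,0,0,5],[0,0,0,0,5]]' 30 >/dev/null; python3 go.py .6128 .2244 .086 -60; python3 -m inch '[[0,0,0,0,45],[0,0,0,0,45],[0,0,-0.5,0,45],[0,0,-1,0,45],[0,0,-1,0,45],[0,0,-1,0,60]]' >/dev/null;python3 - <<'E'
from h import *
s=snap('wrist','w2.png')
E
python3 go.py .591 -.2273 .15 10.6
```

```text
t 4.37 pos [0.6122 0.225  0.0806] yaw -60.7 tilt -1.0 units xyz [ 0.01  0.03 -0.21] turn units -0.11 F [ 0.4 -1.2  1.2] M [-0.14  0.19 -0.14] gap 13.1 q6 1.29
t 4.92 pos [0.6105 0.2251 0.171 ] yaw -60.0 tilt -1.0 units xyz [-9.72 15.28  0.91] turn units -11.77 F [2.6 1.1 4. ] M [-0.01 -0.13 -0.02] gap 59.9 q6 1.28
```

View pics/w2.png

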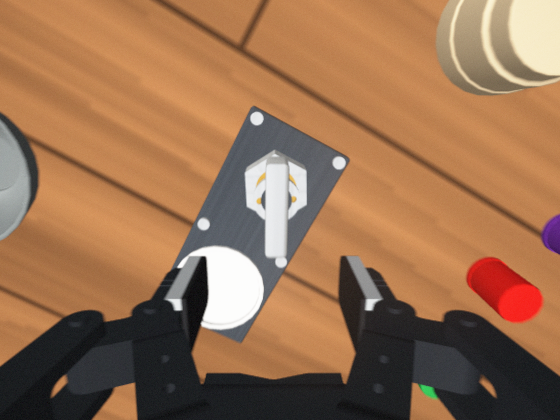

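The bar at (277,210) still lies along the pads after a 62° turn. The right station is next.

```bash
python3 -m inch '[[-0.54,0.84,0,-1,60],[-0.62,0.78,0,-1,60],[-0.7,0.71,0,-1,60],[-0.77,0.64,0,-1,60],[-0.83,0.55,0,-1,60],[-0.89,0.46,0,-1,60],[-0.93,0.37,0,-1,60],[-0.96,0.27,0,-1,60],[-0.99,0.17,0,-1,60],[-1,0.06,0,-1,60],[-1,-0.04,0,-1,60],[-0.99,-0.15,0,-0.7,60]]' >/dev/null;python3 go.py .591 -.2273 .15 10.6
```

```text
t 5.92 pos [ 0.6136 -0.0805  0.1908] yaw 14.9 tilt -0.9997 units xyz [-5.43 -2.42  1.61] turn units 0.72 F [-0.4  0.1  1.2] M [-0.04  0.02 -0.08] gap 60.0 q6 -0.52
```

```bash
python3 -m inch '[[-0.9,-0.4,0.25,0.7,60],[-0.9,-0.4,0.25,0,60],[-0.9,-0.4,0.25,0,60],[-0.9,-0.4,0.25,0,60],[-0.9,-0.4,0.25,0,55],[-0.4,-0.15,0.2,0,50],[0,0,0,0,45]]' >/dev/null;python3 go.py .591 -.2273 .125 10.6
```

```text
t 6.5 pos [ 0.588  -0.2239  0.161 ] yaw 11.0 tilt -0.9994 units xyz [-0.14  0.05  1.45] turn units 0.07 F [-0.3  0.7  0.9] M [-0.03  0.04 -0.01] gap 44.6 q6 -0.69
```

```bash
python3 -m inch '[[-0.1,0,0.6,0.1,45],[0,0,0.6,0,45],[0,0,0.15,0,45],[0,0,0,0,45]]' >/dev/null;python3 go.py .591 -.2273 .088 10.6
python3 - <<'E'
from h import *
s=snap('wrist','w3.png')
s=snap('side','s3.png');P=pmap(s);hsv=cv2.cvtColor(s['img'],cv2.COLOR_RGB2HSV).astype(int)
m=(hsv[...,1]<60)&(P[...,2]>.07)&(P[...,2]<.125)&(P[...,0]>.56)&(P[...,0]<.67)&(P[...,1]>.18)&(P[...,1]<.28)
for c in comps(m,60):print(P[c].mean(0).round(3),np.percentile(P[c][:,2],[50,90,95,98]).round(4))
E
```

```text
t 6.83 pos [ 0.592  -0.2252  0.13  ] yaw 10.5 tilt -0.9992 units xyz [-0.05 -0.12  1.68] turn units -0.02 F [0.6 0.1 0.2] M [0.01 0.02 0.03] gap 45.0 q6 -0.68
[0.61  0.228 0.09 ] [0.0944 0.0988 0.0995 0.1   ]
```

View pics/w3.png

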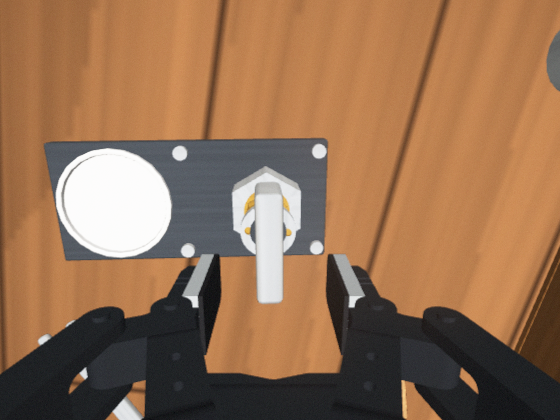

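View pics/s3.png

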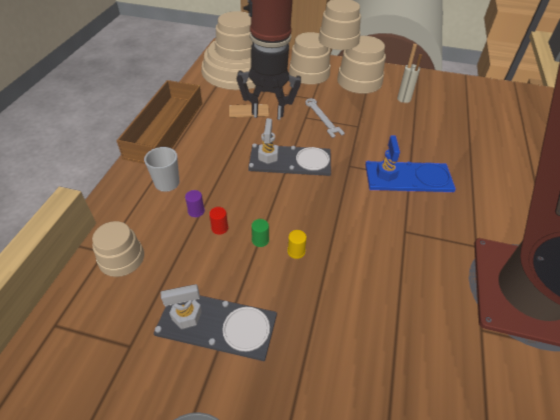

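The side view shows the left head, now at (180,295), turned and 8 mm lower (top 0.107 → 0.099), so it is right-hand. The wrist view shows the right bar at (269,240), centred between the fingers. The right stud should rise, so I pinch it, turn, and follow upwards.

```bash
python3 -m inch '[[-0.05,-0.1,0.6,0,45],[0,0,0.6,0,40],[0,0,0.35,0,30],[0,0,0,0,25],[0,0,0,0,25]]' 30 >/dev/null;python3 go.py .591 -.2273 .088 10.6
```

```text
t 7.35 pos [ 0.5962 -0.2261  0.0976] yaw 10.8 tilt -0.9988 units xyz [-0.   -0.23  0.37] turn units 0.03 F [-0.3 -0.4  0.2] M [ 0.03  0.   -0.03] gap 24.8 q6 -0.69
```

```bash
python3 -m inch '[[0,-0.22,0.35,0,25],[0,0,0,0,25],[0,0,0,0,25]]' 30 >/dev/null;python3 go.py .591 -.2273 .088 10.6; python3 -c "
from h import *
from scipy.spatial.transform import Rotation as Ro
o=arm.get_obs();print(Ro.from_quat(o['eef_rot']).as_matrix()[:,2].round(3),o['joint_positions'].round(3))"
```

```text
t 7.6 pos [ 0.5922 -0.2275  0.0904] yaw 10.8 tilt -0.9986 units xyz [ 0.02 -0.05  0.09] turn units 0.04 F [0.1 0.1 1.8] M [-0.01  0.03  0.03] gap 25.2 q6 -0.69
[ 0.051 -0.012 -0.999] [-0.498  0.337  1.664  0.015  1.091 -0.693]
```

```bash
python3 -m inch '[[0,-0.05,0.05,0,5],[0,0,0,0,5],[0,0,0,0,5],[0,0,0,0,5]]' 30 >/dev/null;python3 go.py .591 -.2273 .088 10.6; python3 -m inch '[[0,0,-0.03,1,5],[0,0,-0.03,1,5],[0,0,-0.03,1,5]]' 30 >/dev/null; python3 go.py .591 -.2273 .088 -50
```

```text
t 7.93 pos [ 0.5908 -0.2279  0.0898] yaw 10.8 tilt -0.9986 units xyz [0.02 0.01 0.07] turn units 0.04 F [ 0.5 -0.  -0.7] M [-0.01  0.13 -0.03] gap 13.1 q6 -0.69
t 8.18 pos [ 0.5906 -0.2281  0.0922] yaw -7.7 tilt -0.9986 units xyz [0.04 0.   0.17] turn units 7.05 F [-0.5 -0.  -0.2] M [-0.08  0.42  0.09] gap 13.2 q6 -0.37
```

```bash
python3 -m inch '[[0,0,-0.03,1,5],[0,0,-0.03,1,5],[0,0,-0.03,1,5],[0,0,-0.03,1,5],[0,0,-0.03,1,5],[0,0,-0.03,1,5],[0,0,-0.03,1,5],[0,0,0,0,5],[0,0,0,0,5]]' 30 >/dev/null; python3 go.py .591 -.2273 .088 -50
```

```text
t 8.93 pos [ 0.5902 -0.2273  0.0981] yaw -51.9 tilt -0.9987 units xyz [0.01 0.   0.41] turn units -0.31 F [-0.2  0.2 -1.1] M [-0.01  0.26 -0.05] gap 13.2 q6 0.4
```

```bash
python3 -m inch '[[0,0,0,0,45],[0,0,0,0,45],[0,0,-0.5,0,45],[0,0,-1,0,45],[0,0,-1,0,45],[0,0,-1,0,60],[0,0,0,0,60]]' >/dev/null;python3 - <<'E'
from h import *
s=snap('wrist','w4.png')
for n in ['side','top']:
    s=snap(n,n+'4.png');P=pmap(s);hsv=cv2.cvtColor(s['img'],cv2.COLOR_RGB2HSV).astype(int)
    for y in (.225,-.227):
        m=(hsv[...,1]<60)&(P[...,2]>.07)&(P[...,2]<.125)&(P[...,0]>.55)&(P[...,0]<.67)&(abs(P[...,1]-y)<.05)
        for c in comps(m,60):print(n,'head',P[c].mean(0).round(3),np.percentile(P[c][:,2],[50,90,95,98]).round(4))
    for k,(h,smin) in {'red':(1,180),'green':(66,120),'yellow':(25,140)}.items():
        dh=abs(hsv[...,0]-h);dh=np.minimum(dh,180-dh)
        m=(dh<5)&(hsv[...,1]>smin)&(P[...,0]>.4)&(P[...,0]<.75)&(abs(P[...,1])<.1)&(P[...,2]<.06)
        t=m&(P[...,2]>.046);q=P[t]
        if len(q)<20: print(n,k,len(q),m.sum());continue
        cc,r=cv2.minEnclosingCircle((q[:,:2]*1000).astype(np.float32))
        # sides: all
        v,u=np.nonzero(t);print(n,k,'px',u.mean().round(1),v.mean().round(1),'z',np.median(q[:,2]).round(4),'med',np.median(q,axis=0).round(4),'circ',np.round(cc,1),round(r,1))
E
python3 go.py .62 0 .15 0
```

```text
side head [0.61  0.228 0.09 ] [0.0942 0.0987 0.0992 0.0995]
side head [ 0.589 -0.222  0.101] [0.1021 0.1147 0.1153 0.1159]
side red px 217.3 213.1 z 0.0502 med [0.6287 0.0121 0.0502] circ [630.6  11.4] 17.9
side green px 259.5 225.9 z 0.0501 med [0.5364 0.0221 0.0501] circ [536.8  20.9] 16.3
side yellow px 296.8 236.8 z 0.0501 med [0.4576 0.0292 0.0501] circ [458.7  27.2] 18.1
top head [0.611 0.222 0.094] [0.0954 0.0981 0.0987 0.0997]
top red px 274.3 154.1 z 0.049 med [0.6312 0.011  0.049 ] circ [631.7   9.7] 17.1
top green px 270.5 191.1 z 0.0492 med [0.5376 0.0174 0.0492] circ [537.3  18.5] 15.8
top yellow px 267.0 222.8 z 0.049 med [0.4593 0.0256 0.049 ] circ [460.   25.6] 17.6
t 9.67 pos [ 0.5819 -0.2249  0.1836] yaw -51.2 tilt -0.9992 units xyz [ 6.79 -6.1   1.34] turn units -8.54 F [0.5 0.3 0.4] M [-0.04  0.06 -0.03] gap 60.4 q6 0.39
```

View pics/side4.png

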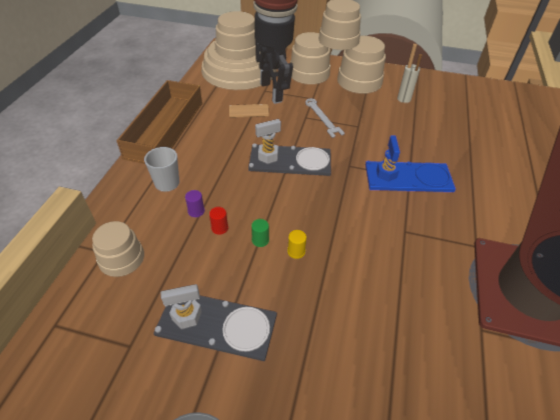

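The right head at (268,128) rose: its top went from 0.107 to 0.115, so the head centre is about 88 mm above its dish. It is the left-hand stud, and the right dish is the goal. The red cap measures (0.631, 0.011) with its top at 0.050 in both views. Going to it with the jaws along y, clear of purple and green.

```bash
python3 -m inch '[[0.77,-0.63,0.1,1,70],[0.7,-0.7,0.1,1,70],[0.62,-0.78,0.1,1,70],[0.54,-0.84,0.2,1,70],[0.45,-0.89,0.2,1,70],[0.35,-0.93,0.2,1,70],[0.25,-0.95,0.2,1,70],[0.15,-0.9,0.2,0.3,70],[0,0,0,0,70]]' >/dev/null; python3 go.py .631 .011 .09 -95;python3 - <<'E'
from h import *
s=dict(np.load('/tmp/side0.npz'));P=pmap(s);hsv=cv2.cvtColor(s['img'],cv2.COLOR_RGB2HSV).astype(int)
m=(hsv[...,1]<40)&(hsv[...,2]>150)&(P[...,2]<.03)&(P[...,2]>0)&(P[...,1]<-.19)&(P[...,1]>-.3)&(P[...,0]>.43)&(P[...,0]<.54)
c=max(comps(m,60),key=np.sum);q=P[c];print(cv2.minEnclosingCircle((q[:,:2]*1000).astype(np.float32)),q.mean(0).round(4),np.percentile(q[:,2],[10,50,90]))
E
```

```text
t 10.42 pos [ 0.6189 -0.0257  0.1358] yaw -97.3 tilt -0.9999 units xyz [ 0.26 -1.52  1.83] turn units -0.39 F [-0.2  0.9  0.2] M [-0.06  0.    0.  ] gap 69.8 q6 1.53
((483.0663146972656, -248.19883728027344), 41.84834671020508) [ 0.4822 -0.2488  0.0138] [0.01177754 0.01354975 0.01652663]
```

```bash
python3 -m inch '[[0.15,-0.8,0.6,-0.4,75],[0.1,-0.65,0.5,0,75],[0,0,0.2,0,75],[0,0,0,0,75]]' >/dev/null; python3 go.py .631 .011 .09 -95;python3 - <<'E'
from h import *
s=snap('wrist','w5.png')
E
python3 go.py .631 .011 .014 -95
```

```text
t 10.75 pos [0.6261 0.0114 0.0966] yaw -94.5 tilt -1.0 units xyz [0.19 0.   0.27] turn units 0.09 F [ 0.4 -0.4 -0.3] M [-0.   -0.03  0.  ] gap 74.8 q6 1.54
t 10.8 pos [0.6261 0.0113 0.0969] yaw -94.5 tilt -1.0 units xyz [ 0.17 -0.01  3.32] turn units 0.08 F [-0.6  0.5 -1.1] M [ 0.02  0.03 -0.  ] gap 75.1 q6 1.54
```

View pics/w5.png

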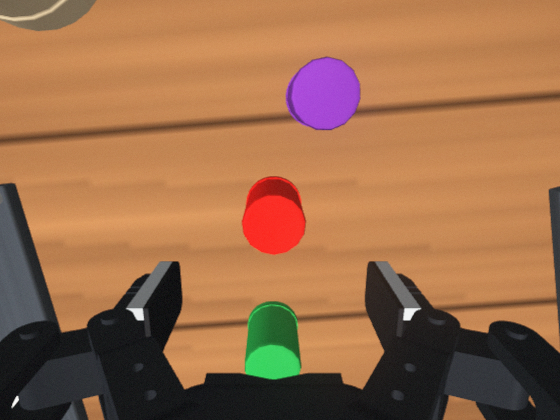

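The wrist view shows red at (274,215), centred between the fingers at (155,300) and (390,300). Green is at (273,340) and purple at (325,93), both clear of the finger paths.

```bash
python3 -m inch '[[0.1,0,0.7,0,75],[0.05,0,0.9,0,75],[0,0,0.8,0,75],[0,0,0.5,0,75],[0,0,0,0,75]]' 30 >/dev/null; python3 go.py .631 .011 .014 -95;python3 - <<'E'
from h import *
s=dict();im=cv2.imread('pics/w5.png')
s=snap('wrist','w6.png');hsv=cv2.cvtColor(s['img'],cv2.COLOR_RGB2HSV).astype(int);P=pmap(s)
m=((hsv[...,0]<5)|(hsv[...,0]>175))&(hsv[...,1]>180)&(P[...,2]>.045)&(P[...,2]<.06)
q=P[m];print(m.sum(),q.mean(0).round(4),cv2.minEnclosingCircle((q[:,:2]*1000).astype(np.float32)))
E
```

```text
t 11.22 pos [0.6323 0.0046 0.0256] yaw -94.7 tilt -0.9999 units xyz [-0.08 -0.25  0.46] turn units 0.06 F [-0.7  0.1 -0.5] M [ 0.07  0.01 -0.02] gap 74.8 q6 1.54
6567 [0.633  0.0096 0.0498] ((631.0523071289062, 9.432173728942871), 18.29032325744629)
```

View pics/w6.png

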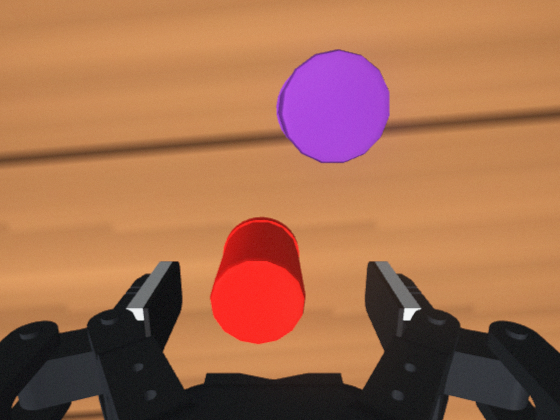

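Red's top is at (258,300), about 5 mm left of the jaw middle, so I correct that and close.

```bash
python3 -m inch '[[-0.05,-0.2,0.35,0,75],[0,0,0,0,75],[0,0,0,0,60]]' 30 >/dev/null; python3 go.py .631 .0103 .014 -95; python3 -m inch '[[0,0,0,0,45],[0,0,0,0,30],[0,0,0,0,25],[0,0,0,0,25],[0,0,0,0,25],[0,0,0,0,25]]' 30 >/dev/null; python3 go.py .631 .0103 .10 -95
```

```text
t 11.52 pos [0.6342 0.0085 0.0206] yaw -94.8 tilt -0.9998 units xyz [-0.14 -0.06  0.26] turn units 0.04 F [ 0.5 -0.5  1.3] M [-0.05 -0.    0.  ] gap 64.9 q6 1.55
t 12.02 pos [0.6364 0.0087 0.0242] yaw -94.7 tilt -0.9997 units xyz [-0.15 -0.03 -3.03] turn units 0.05 F [ 0.2 -0.4 -0.9] M [0.01 0.02 0.01] gap 35.1 q6 1.55
```

Grip holds at 35 mm, which fits the 36 mm cap. Lifting and checking.

```bash
python3 -m inch '[[0,0,-0.4,0,25],[0,0,-0.8,0,25],[0,0,-0.9,0,25],[0,0,-0.9,0,25],[0,0,-0.9,0,25],[0,0,-0.9,0,25],[0,0,-0.3,0,25]]' 30 >/dev/null; python3 go.py .484 -.2477 .15 -80; python3 -c "
from h import *
snap('wrist','w7.png')"
```

```text
t 12.6 pos [0.6299 0.0099 0.1557] yaw -94.7 tilt -0.9999 units xyz [-4.98 10.75  0.2 ] turn units -2.45 F [ 0.9 -0.7 -0.3] M [ 0.02 -0.09  0.01] gap 34.9 q6 1.55
```

View pics/w7.png

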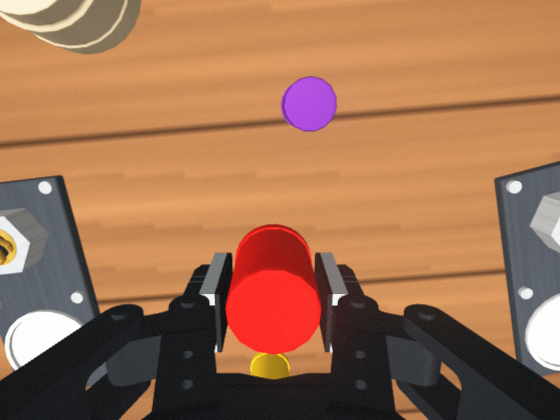

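The red cap at (273,300) sits upright between the pads; yellow is at (270,365) on the bench below. Carrying it to the right dish.

```bash
python3 -m inch '[[-0.4,0.85,0,0,25],[-0.4,0.85,0,-0.5,25],[-0.4,0.85,0,-0.5,25],[-0.4,0.85,0,-0.5,25],[-0.45,0.85,0,-0.5,25],[-0.45,0.85,0,-0.4,25],[-0.5,0.8,0,0,25],[-0.5,0.8,0,0,25],[-0.5,0.8,0,0,25]]' 30 >/dev/null; python3 go.py .484 -.2477 .15 -80
```

```text
t 13.4 pos [ 0.5373 -0.1847  0.1481] yaw -79.1 tilt -1.0 units xyz [-2.57  2.07 -0.09] turn units 0.16 F [-0.2  0.2 -0.1] M [ 0.    0.03 -0.04] gap 34.9 q6 0.91
```

```bash
python3 -m inch '[[-0.7,0.6,0,0.1,25],[-0.7,0.6,0,0,25],[-0.6,0.5,0,0,25],[-0.3,0.25,0,0,25],[0,0,0,0,25]]' 30 >/dev/null; python3 go.py .484 -.2477 .085 -80; python3 - <<'E'
from h import *
s=snap('wrist','w8.png')
for n in ['wrist','top','side']:
    s=snap(n);hsv=cv2.cvtColor(s['img'],cv2.COLOR_RGB2HSV).astype(int);P=pmap(s)
    m=((hsv[...,0]<5)|(hsv[...,0]>175))&(hsv[...,1]>180)&(P[...,2]>.1)&(P[...,2]<.22)&(abs(P[...,0]-.484)<.05)&(abs(P[...,1]+.2477)<.05)
    q=P[m]
    if len(q)>30:
        t=q[q[:,2]>np.percentile(q[:,2],97)-.005];print(n,len(q),t.mean(0).round(4),np.percentile(q[:,2],[2,98]).round(4),cv2.minEnclosingCircle((t[:,:2]*1000).astype(np.float32)))
E
```

```text
t 13.82 pos [ 0.4824 -0.248   0.1413] yaw -80.0 tilt -1.0 units xyz [0.06 0.01 2.25] turn units 0.01 F [-0.1  0.7 -1.2] M [0.01 0.01 0.02] gap 35.4 q6 0.77
wrist 9089 [ 0.481  -0.2485  0.1685] [0.1237 0.1698] ((479.2358093261719, -248.45010375976562), 18.330074310302734)
side 123 [ 0.4651 -0.2465  0.1678] [0.1206 0.1693] ((466.0089111328125, -246.31695556640625), 8.220715522766113)
```

View pics/w8.png

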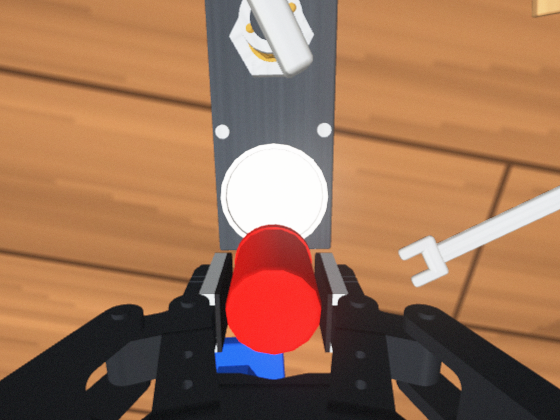

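The dish at (273,193) lies ahead of the gripper as the camera's slant should show it. The cap measures (0.480, -0.2485) with its bottom at 0.119. I lower it, with 4 mm forward.

```bash
python3 -m inch '[[0.1,0,0.5,0,25],[0.05,0,0.8,0,25],[0,0,0.8,0,25],[0,0,0.7,0,25],[0,0,0.4,0,25],[0,0,0.1,0,25],[0,0,0,0,25]]' 30 >/dev/null; python3 go.py .486 -.2477 .036 -80
```

```text
t 14.6 pos [ 0.4945 -0.2397  0.0541] yaw -79.3 tilt -1.0 units xyz [-0.4   0.25  0.72] turn units 0.12 F [-0.5 -0.  -1.1] M [ 0.07 -0.    0.06] gap 35.0 q6 0.78
```

```bash
python3 -m inch '[[-0.3,0.2,0.1,0,25],[-0.1,0.05,0.2,0,25],[0,0,0.2,0,25],[0,0,0,0,25]]' 30 >/dev/null; python3 go.py .486 -.2477 .036 -80
```

```text
t 14.93 pos [ 0.4868 -0.2489  0.0425] yaw -79.2 tilt -0.9999 units xyz [-0.02 -0.05  0.26] turn units 0.13 F [-0.9  0.7 -0.6] M [ 0.   -0.01  0.  ] gap 34.5 q6 0.76
```

```bash
python3 -m inch '[[0,-0.05,0.15,0,25],[0,0,0.1,0,25],[0,0,0,0,25]]' 30 >/dev/null; python3 go.py .486 -.2477 .036 -80;python3 - <<'E'
from h import *
s=snap('wrist','w9.png')
for n in ['wrist','side']:
    s=snap(n);hsv=cv2.cvtColor(s['img'],cv2.COLOR_RGB2HSV).astype(int);P=pmap(s)
    m=((hsv[...,0]<5)|(hsv[...,0]>175))&(hsv[...,1]>180)&(P[...,2]>.0)&(P[...,2]<.12)&(abs(P[...,0]-.484)<.05)&(abs(P[...,1]+.2477)<.05)
    q=P[m]
    if len(q)>30:
        t=q[q[:,2]>np.percentile(q[:,2],97)-.005];print(n,len(q),t.mean(0).round(4),np.percentile(q[:,2],[2,98]).round(4),cv2.minEnclosingCircle((t[:,:2]*1000).astype(np.float32)))
E
```

```text
t 15.18 pos [ 0.4873 -0.2487  0.0369] yaw -79.3 tilt -0.9999 units xyz [-0.04 -0.05  0.04] turn units 0.12 F [ 0.8 -0.1  0.7] M [ 0.   -0.02 -0.  ] gap 34.6 q6 0.76
wrist 8345 [ 0.4851 -0.2498  0.0643] [0.0202 0.0656] ((483.72613525390625, -249.53402709960938), 18.16567039489746)
side 72 [ 0.4684 -0.2484  0.0634] [0.0177 0.0647] ((468.5006408691406, -249.28610229492188), 7.3509602546691895)
```

View pics/w9.png

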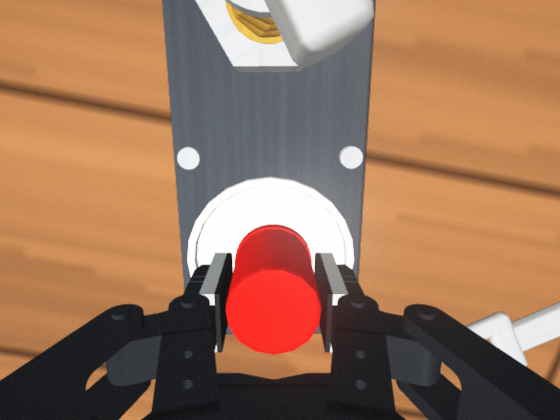

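The cap at (275,300) is over the dish centre, whose rim spans x 188–355. Its top is at 0.064, about 2 mm above resting. Lowering and releasing.

```bash
python3 -m inch '[[0,0,0.1,0,25],[0,0,0,0,25]]' 30; python3 -m inch '[[0,0,0,0,38],[0,0,0,0,42],[0,0,0,0,50],[0,0,0,0,60],[0,0,0,0,60],[0,0,0,0,60]]' 30 ; python3 go.py .486 -.2477 .036 -80
```

```text
time: 15.5
eef_pos: [0.4878, -0.2488, 0.035]
eef_rot: [0.996, 0.094, 0.006, 0.001]
wrist_force: [-0.8, -0.4, -1.2]
finger_gap: 0.0352
time: 16.0
eef_pos: [0.4885, -0.2491, 0.0357]
eef_rot: [0.996, 0.094, 0.007, 0.002]
wrist_force: [-0.5, 0.0, 0.3]
finger_gap: 0.0602
t 16.0 pos [ 0.4885 -0.2491  0.0357] yaw -79.2 tilt -0.9999 units xyz [-0.09 -0.08 -0.01] turn units 0.13 F [-0.5  0.   0.3] M [ 0.05 -0.04  0.03] gap 60.2 q6 0.76
```

```bash
python3 -m inch '[[0,0,-0.5,0,70],[0,0,-0.8,0,75],[0,0,-1,0,75],[0,0,-1,0,75],[0,0,-1,0,75],[0,0,-1,0,75],[-0.5,0,-0.5,0,75],[-1,0,0,0,75],[-1,0,0,0,75],[0,0,0,0,75]]' 30 ; python3 - <<'E'
from h import *
for n in ['wrist','side','top']:
    s=snap(n,n+'10.png');hsv=cv2.cvtColor(s['img'],cv2.COLOR_RGB2HSV).astype(int);P=pmap(s)
    m=((hsv[...,0]<5)|(hsv[...,0]>175))&(hsv[...,1]>180)&(P[...,2]>.0)&(P[...,2]<.12)&(abs(P[...,0]-.484)<.05)&(abs(P[...,1]+.2477)<.05)
    q=P[m]
    if len(q)>30:
        t=q[q[:,2]>np.percentile(q[:,2],97)-.005];print(n,len(q),t.mean(0).round(4),np.percentile(q[:,2],[2,98]).round(4),cv2.minEnclosingCircle((t[:,:2]*1000).astype(np.float32)))
    m=(hsv[...,1]<30)&(hsv[...,2]>185)&(P[...,2]<.02)&(P[...,2]>0)&(P[...,1]<-.19)&(P[...,1]>-.3)&(P[...,0]>.43)&(P[...,0]<.54)
    if m.sum()>60:
        q=P[max(comps(m,20),key=np.sum)];print(n,'dish',cv2.minEnclosingCircle((q[:,:2]*1000).astype(np.float32)))
    for y in (.225,-.227):
        m=(hsv[...,1]<60)&(P[...,2]>.07)&(P[...,2]<.125)&(P[...,0]>.55)&(P[...,0]<.67)&(abs(P[...,1]-y)<.05)
        for c in comps(m,60):print(n,'head',P[c].mean(0).round(3),np.percentile(P[c][:,2],95).round(4),'bar dir',[np.degrees(np.arctan2(v[1],v[0])).round(0) for v in [cv2.fitLine(P[c&(P[...,2]>np.percentile(P[c][:,2],95)-.008)][:,:2].astype(np.float32),2,0,.01,.01).ravel()]])
    for k,(h,smin) in {'green':(66,120),'yellow':(25,140)}.items():
        m=(abs(hsv[...,0]-h)<5)&(hsv[...,1]>smin)&(P[...,0]>.4)&(P[...,0]<.75)&(abs(P[...,1])<.1)&(P[...,2]>.046)&(P[...,2]<.06)
        if m.sum()>20:print(n,k,np.median(P[m],axis=0).round(4))
E
```

```text
time: 16.83
eef_pos: [0.4238, -0.2605, 0.196]
eef_rot: [0.995, 0.095, 0.008, 0.004]
wrist_force: [0.1, -0.8, -0.1]
finger_gap: 0.075
wrist 1662 [ 0.4838 -0.2502  0.062 ] [0.0604 0.0634] ((483.6137390136719, -250.25521850585938), 17.09842872619629)
wrist dish ((482.97576904296875, -248.76791381835938), 41.38317108154297)
side 269 [ 0.4824 -0.2468  0.0618] [0.0183 0.0638] ((483.7813415527344, -248.06533813476562), 18.404048919677734)
side dish ((481.15570068359375, -245.4180908203125), 38.30718231201172)
side head [0.61  0.228 0.09 ] 0.0993 bar dir [np.float32(29.0)]
side head [ 0.589 -0.222  0.101] 0.1152 bar dir [np.float32(38.0)]
side green [0.5359 0.022  0.0502]
side yellow [0.4578 0.0288 0.0501]
top 146 [ 0.4829 -0.2473  0.0614] [0.0344 0.0643] ((483.63323974609375, -247.96707153320312), 14.588760375976562)
top dish ((486.01483154296875, -247.65643310546875), 40.88615798950195)
top head [0.61  0.222 0.094] 0.0988 bar dir [np.float32(29.0)]
top head [ 0.59  -0.225  0.103] 0.1145 bar dir [np.float32(38.0)]
top green [0.5375 0.0184 0.0486]
top yellow [0.4595 0.0256 0.0487]
```

View pics/side10.png

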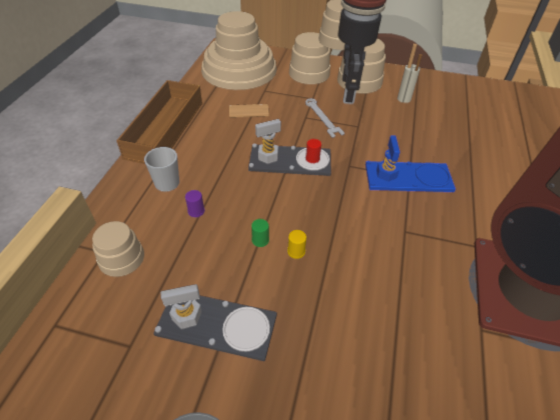

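View pics/wrist10.png

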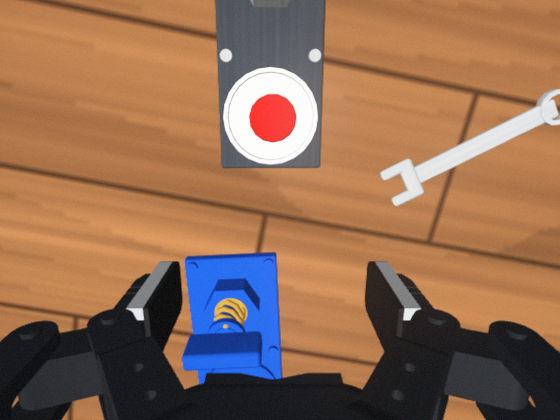

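Both pictures show the red cap upright in the right dish: wrist (272,118), side (313,151). The gripper is clear of everything. Handing in.

```bash
python3 -m inch '[[0,0,0,0,75],[0,0,0,0,75],[0,0,0,0,75]]'; python3 -c "
from h import *
print(arm.hand_in())"
```

```text
time: 17.23
eef_pos: [0.4281, -0.2594, 0.1952]
eef_rot: [0.995, 0.096, 0.009, 0.003]
wrist_force: [-0.2, -0.0, -0.4]
finger_gap: 0.0749
the job is handed in; nothing more can be done
None
```

I turned both T-bar heads about 62° clockwise and left them turned. The stud on the robot's left (y > 0) sank 8 mm, so it is right-hand. The one on its right (y < 0) rose 8 mm, so it is left-hand, and the red cap now stands released in that stud's dish. I handed in at 17.2 s; no verdict is reported.

**Last checks:**
- **Red cap:** it is within about 4 mm of the dish centre in all three views, with its top at 0.062 m as it should be when resting on the floor, and it looks upright.
- **Raised head:** its top is at 0.115 m, so the head centre is about 88 mm above the dish floor (82 mm needed).
- **Green and yellow caps:** both are within about 1 mm of where they were.
- **Robot:** the gripper is open, about 0.2 m above the bench and touching nothing.

**Disagreements:**
- The cameras put the dish centre 2 to 5 mm apart from each other.
- The tool tilted about 3° while turning the right-hand stud, then straightened, with no effect I could see.
- The arm drifted 5 to 12 mm off course on several descents; I corrected this before closing on the parts or setting the cap down.

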